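Seat the fine comb leaf in a wooden bench screw and check that it sits flat

TASK

Put the loose wooden offcut off the plywood checking board, on the bench. Slide the fine-toothed comb leaf over the board until its teeth are fully home in the thread of the wooden screw and take the gripper off it; then check that it sits flat by pressing its back edge firmly towards the screw for a moment, first near the left end and then near the right end, and leave it seated. Leave the coarse leaf, the glue bottle, the jar and the tin where they are.

Things in the scene. Friction and masses are not known exactly. Their poses are not given: they have to be found in the camera images.
- thread_mid (a point): Middle of the thread of a wooden screw, on its axis, 31 mm above the bench. The screw lies level, fixed across the board's far side. Axes: y along it to the robot's left, x level, square to it, away from the robot. Thread: 13 ridges square to the axis, 14 mm apart, one at y = 0; crests 24 mm, groove floors 17 mm from the axis. Beyond 90 mm either way the screw is plain, 48 mm thick.
- bed (a point): Centre of the plywood checking board's flat sliding face, 25 mm above the bench, 125 mm before the screw's axis. The face is 190 mm (x) by 470 mm (y); axes as for the thread. Board and screw are one fixed piece, turned by up to 0.2 rad.
- block_left (a point): Top of the wooden block that holds the screw's left part: 50 mm (x) by 30 mm (y), top 52 mm above the bench.
- block_right (a point): The same on the right. Beyond it the screw's head and bar stick out, 61 mm high.
- fine_leaf: Fine comb leaf: aluminium plate 80 (x) by 92 (y) by 12 mm, 0.12 kg, slippery, flat on the board, too wide to grasp: push it. Origin: centre of the plate's underside; x to its toothed edge, y to the robot's left. Six teeth, 14 mm pitch, 6 mm long, at y = -35, -21, -7, 7, 21, 35. Starts left or right, some 105 mm off the thread's middle, turned up to 0.3 rad: it must go sideways first.
- edge_mid (a point): Middle of the fine leaf's toothed edge, between the two middle teeth (x = 40 mm of the leaf), half-way up. Home: all six teeth in grooves and this edge against the crests, so 24 mm before the screw's axis, with this point facing a ridge at most 42 mm from the middle of the thread.
- back_left (a point): On the fine leaf's back edge (40 mm behind the leaf's origin), 28 mm left of its middle, half-way up: where to press for the left end. A press that builds up to 3 to 8 N, with the closed fingers' middle behind this point, is firm enough.
- back_right (a point): The same, 28 mm right of the middle: where to press for the right end.
- coarse_leaf: Coarse comb leaf, which does not fit: the same plate and axes, but four teeth, 20 mm pitch, 8 mm long. Lies on the other half of the board. Leave it where it is (it may not move by 20 mm).
- offcut_mid (a point): Centre of the loose wooden offcut, 44 mm (x) by 30 mm (y) by 40 mm high, 0.045 kg, standing on the board close before the screw, near the middle of the thread, turned by up to 0.4 rad from the board. The bench is free beside the board on both sides, 300 mm from the middle of the thread along the screw and 150 mm nearer the robot.
- glue: White glue bottle, 60 mm wide, 150 mm high, beyond the left part of the screw. Origin: centre of its underside. Leave it alone.
- jar: Glass jar with a steel lid, 66 mm wide, 75 mm high, on the bench left of the board. Origin: centre of its underside. Leave it alone.
- tin: Steel tin, 72 mm wide, 50 mm high, on the bench right of the board. Origin: centre of its underside. Leave it alone.

How it is judged:
By the outcome, as a careful person would: the job done as asked, in the order asked, and still so for the second after the job is handed in, with the robot touching nothing.
It also fails if it takes over 72 s, if anything falls off the work surface, if the arm or the gripper's body presses on something with over 40 N, if the wrist force passes 120 N, or if a joint passes its speed limit or range.

ROBOT

A 7-joint arm with a two-finger parallel gripper is mounted at the origin on the work surface. World frame = base frame: x ahead of the robot, y to its left, z up, the work surface at z = 0. Lengths are in m, angles in rad, forces in N, time in s.
With the tool pointing down it reaches from about 0.4 to 0.875 m from the base axis. Payload 6.5 kg.
Tool frame: the origin (TCP) lies on the centre line of the jaws, within the pads' length; the fingertips stand 25 mm ahead of it and the grasp point (between the pads) lies 6 mm ahead of it (bot.tip_reach is the distance from the TCP to the fingertips, in m); z points along the fingers, y is the line along which they close (so a half turn about z gives the same grasp; the last joint's range is limited). The gripper opens to 88 mm and grips with 3 to 60 N. Pads are 18 mm wide; open, the fingers measure 123 mm over their backs; the gripper's body (75 mm by 187 mm) begins 45 mm behind the grasp point.
Start: joints at [1.216, 0.536, -0.004, 1.538, 0.003, 1.067, -0.071], TCP at [0.185, -0.623, 0.264] pointing down, gripper open.
Joint ranges: [-2.7, 2.7], [-0.37, 2.16], [-1.27, 1.26], [0.24, 2.4], [-1.31, 4.45], [0.19, 1.91], [-2.76, 2.76]. Speed limits (rad/s): [2.39, 2.39, 3.14, 3.14, 3.14, 3.14, 3.14].

INTERFACE

Orientations are given as a rotation vector (axis times angle).
In Python, from rig import status, optics, bot gives the robot as it stands.
- The arm moves only by the tool drive_tool, never from a script. Its arguments are lists of equal length, an entry for each row: "rotation": the turn, a rotation vector about the tool's x, y, z in units of 8 degrees (1.0 is 8 degrees), a list of three; "xyz": the shift along the tool's x, y, z in units of 50 mm (1.0 is 50 mm), a list of three; "gripper": the finger opening in mm, from 0 to 88.1. A call has exactly 8 rows; each row shifts and turns the commanded pose from where the row before left it, along the tool's axes as they then stand; what a row does not reach is not made up. A row lasts 1/8 s, in which the tool goes at most 62.5 mm and 10.7 degrees, less where a joint would pass 70% of its speed; a pose out of reach is approached as far as the arm can. A call is refused whole if a number of a shift passes 1 or a number of a turn 1, either way. A call with a gripper value outside its range is refused whole. The fingers move at their own pace and stop on an object; the grip force is fixed at half the most. Time passes only in rows, so rows that do not move let the fingers close, or fill a call up. It gives the time, the measured TCP pose, the force, the opening and the grip force at its end, in the units of the state.
- status.get_obs(): the state, without advancing time (a new reading comes with each control period).
- optics.get_image(name): name is "scene" or "top"; returns a dict with "img" (480x640x3 uint8, red, green, blue), "z_map" (480x640 float32, m along the optical axis (not along the pixel's ray), 0 where there is no reading), "K" (3x3 intrinsics, pixels), "pose" (4x4, takes a point from camera to world coordinates). Camera axes: x right, y up, looking along -z (the intrinsics and any distortion apply to the point x, -y, -z); pixel columns grow to the right and rows downward; lengths in m; the calibration is good to about 2 mm. A picture is of the moment at which its call begins.
- bot.sign_off(): hands the job in; it is judged then, once.
The state is a dict: "clock": time; "q": joint angles; "joint_vel": joint speeds; "joint_efforts": joint torques, N m; "position": TCP position; "orientation": TCP orientation; "force": force on the tool from outside, world axes, zero at the start; "torque": the same for the moment, N m; "finger_gap": finger opening in m; "gripper_force": force on a finger pad.
Only numpy, scipy, OpenCV 4.12 (cv2) and the standard library are available. Lean on these libraries where they do the work, as an engineer would, in place of code of your own. Each camera call takes 0.05 s, during which the arm holds its last target. There are 200 camera calls.

## Working session

There is one attempt and no reset: what is moved stays moved. The work goes in short steps, Python scripts to look and compute and a tool call to move; the robot and the scene stay as the last step left them, time stands still between calls to the robot, and variables do not carry over. Pictures are saved under pics/ and viewed, at most 13 in all, crops included, and the job is handed in when it is done.

Besides the shell and the picture viewer there is one more tool, called after "Call:" as name(argument=value, ...) on one line, values as JSON. drive_tool: Moves the arm, as the interface text tells. Its arguments: {"type":"object","properties":{"rotation":{"type":"array","items":{"type":"array","items":{"type":"number"}}},"xyz":{"type":"array","items":{"type":"array","items":{"type":"number"}}},"gripper":{"type":"array","items":{"type":"number"}}},"required":["rotation","xyz","gripper"]}

```bash
mkdir -p pics; ls
cat > h.py <<'E'
import numpy as np, cv2
from rig import status, optics, bot
def grab(n):
    d=optics.get_image(n); return d
def cloud(d):
    z=d["z_map"]; K=d["K"]; v,u=np.mgrid[:480,:640]
    P=np.stack([(u-K[0,2])/K[0,0]*z,-(v-K[1,2])/K[1,1]*z,-z],-1)
    T=d["pose"]; W=P@T[:3,:3].T+T[:3,3]; W[z==0]=np.nan; return W
def ray(d,u,v,h):
    K=d["K"];T=d["pose"]; r=T[:3,:3]@np.array([(u-K[0,2])/K[0,0],-(v-K[1,2])/K[1,1],-1]); o=T[:3,3]
    return o+r*(h-o[2])/r[2]
E
python3 - <<'E'
from h import *
import pickle
for n in("scene","top"):
    d=grab(n); pickle.dump(d,open(n+".pkl","wb")); cv2.imwrite(f"pics/{n}0.png",d["img"][...,::-1]); print(n,{k:(v if k!="img" and k!="z_map" else v.shape) for k,v in d.items()})
print(status.get_obs())
E
```

```text
pics
scene {'img': (480, 640, 3), 'z_map': (480, 640), 'K': array([[435.67432754,   0.        , 321.75706735],
       [  0.        , 435.67432754, 242.80137794],
       [  0.        ,   0.        ,   1.        ]]), 'pose': array([[-0.56221596, -0.63823671,  0.52589648,  1.06682686],
       [ 0.82695709, -0.4281649 ,  0.36444038,  0.31115602],
       [-0.00742881,  0.63978803,  0.76851551,  0.72091617],
       [ 0.        ,  0.        ,  0.        ,  1.        ]])}
top {'img': (480, 640, 3), 'z_map': (480, 640), 'K': array([[445.37471338,   0.        , 316.23300894],
       [  0.        , 445.37471338, 237.98941966],
       [  0.        ,   0.        ,   1.        ]]), 'pose': array([[-1.97939994e-04,  9.98913380e-01, -4.66049453e-02,
         5.56984990e-01],
       [-9.99991295e-01, -3.91965385e-04, -4.15409129e-03,
         2.08881095e-02],
       [-4.16784489e-03,  4.66037173e-02,  9.98904762e-01,
         1.01839355e+00],
       [ 0.00000000e+00,  0.00000000e+00,  0.00000000e+00,
         1.00000000e+00]])}
{'clock': 0.1, 'q': array([ 1.21577312,  0.53707907, -0.0044333 ,  1.53872816,  0.00259817,
        1.06730277, -0.07118491]), 'joint_vel': array([-0.00295723, -0.00223838,  0.00032251, -0.00339778,  0.00027531,
       -0.00073459,  0.000711  ]), 'joint_efforts': array([ 2.60577610e-03, -5.72080779e+01,  9.94021855e-01, -2.52232611e+01,
       -5.60769369e-02,  1.35218643e-02,  1.34516227e-05]), 'position': array([ 0.18498366, -0.62260519,  0.26295206]), 'orientation': array([-3.10741261e+00, -4.52021077e-01,  5.16473274e-04]), 'force': array([ 0.17683466, -1.31783589,  0.03717801]), 'torque': array([ 0.04814801, -0.00571157,  0.00019727]), 'gripper_force': 0.0, 'finger_gap': 0.08796915302976384}
```

View pics/top0.png

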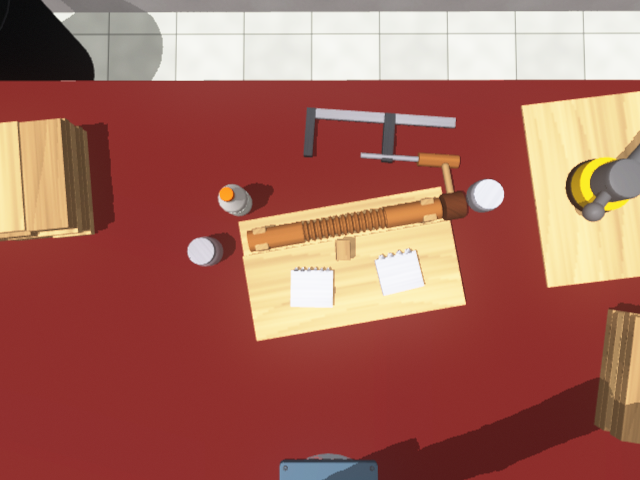

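View pics/scene0.png

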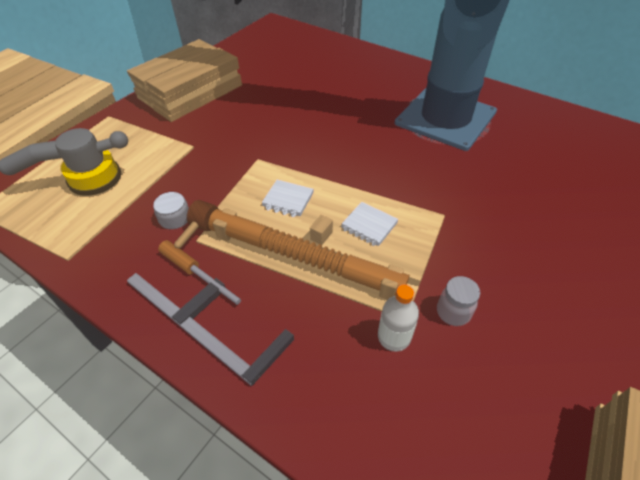

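The top view shows the board in the middle (240–465, 190–340), the thread at (345,224) and the offcut at (345,249). A leaf lies at (312,288) on the left and another at (400,272) on the right. The glue, jar and tin are at (235,200), (205,250) and (486,195). The scene view shows the same layout from the far side.

```bash
cat > m.py <<'E'
from h import *
import pickle
d=pickle.load(open("top.pkl","rb")); W=cloud(d); im=d["img"]
print("T z at board, bench",W[320,300],W[370,300], W[249,345])
hsv=cv2.cvtColor(im,cv2.COLOR_RGB2HSV)
# leaves: low sat bright in board region
m=((hsv[...,1]<60)&(hsv[...,2]>120)).astype(np.uint8)
m[:, :265]=0; m[:,445:]=0; m[:240]=0; m[340:]=0
n,l,s,c=cv2.connectedComponentsWithStats(m)
for i in range(1,n):
    if s[i,4]>300: 
        mm=cv2.morphologyEx((l==i).astype(np.uint8),cv2.MORPH_OPEN,np.ones((11,11)))
        r=cv2.minAreaRect(cv2.findContours(mm,0,1)[0][0])
        B=cv2.boxPoints(r); Q=np.array([ray(d,u,v,.037)[:2] for u,v in B]); print("leaf",s[i],Q.round(4).tolist(),Q.mean(0).round(4))
# board corners: bench height vs 25mm
z=W[...,2]
b=((z>.017)&(z<.033)).astype(np.uint8); b|=m
b=((z>.017)).astype(np.uint8)
n,l,s,c=cv2.connectedComponentsWithStats(b); i=l[320,300]
# screw: points z>.045 within plain/screw colour
sc=((hsv[...,0]<13)&(hsv[...,1]>150)&(z>.03)&(l==i))
p=W[sc]; p=p[(p[:,2]>.035)]; print(len(p),p.min(0),p.max(0))
cr=cv2.resize(im[180:345,235:475],None,fx=3.3,fy=3.3,interpolation=cv2.INTER_CUBIC); cv2.imwrite("pics/crop.png",cr[...,::-1])
E
python3 m.py
```

```text
T z at board, bench [0.4211832  0.06111055 0.02224075] [ 0.30567935  0.06190579 -0.00162684] [ 0.57783547 -0.03665024  0.06587433]
leaf [ 375  248   50   48 1703] [[0.5586, -0.101], [0.5798, -0.1932], [0.496, -0.2116], [0.4749, -0.1197]] [ 0.5273 -0.1564]
leaf [ 290  267   43   41 1669] [[0.5323, 0.0827], [0.5323, -0.0097], [0.4515, -0.0095], [0.4515, 0.0825]] [0.4919 0.0365]
672 [ 0.57633263 -0.30283001  0.03562843] [0.70681498 0.16224875 0.0655856 ]
```

View pics/crop.png

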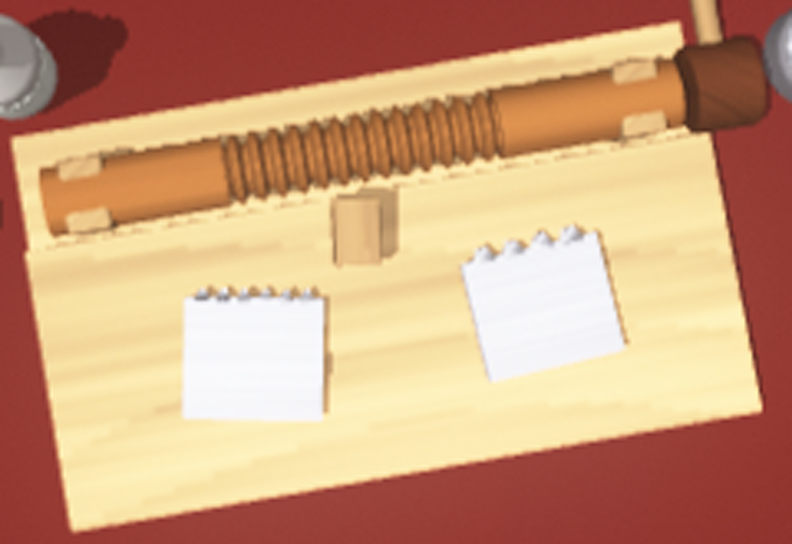

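The crop shows the left leaf with six fine teeth, centred at crop (255,355), so that is the fine leaf. The right leaf has four teeth and is the coarse one. The offcut's top spans crop (333–380, 196–264), and the thread spans crop x 225–495.

```bash
cat > m2.py <<'E'
from h import *
import pickle
d=pickle.load(open("top.pkl","rb")); W=cloud(d); im=d["img"]; z=W[...,2]
hsv=cv2.cvtColor(im,cv2.COLOR_RGB2HSV)
for u,v in [(280,238),(410,214),(345,222),(343,250),(300,330)]: print((u,v),hsv[v,u],z[v,u])
# screw
m=((hsv[...,0]<15)&(hsv[...,1]>145)&(hsv[...,2]>120)).astype(np.uint8); m[:195]=0;m[262:]=0;m[:,:245]=0;m[:,440:]=0
def axis(cols):
    pts=[]
    for u in cols:
        v=np.where(m[:,u])[0]
        if len(v)>5: pts.append([u,(v.min()+v.max())/2,v.max()-v.min()])
    return np.array(pts)
P=np.vstack([axis(range(272,302)),axis(range(388,418))]); P=P[abs(P[:,2]-np.median(P[:,2]))<3]; print("width px",np.median(P[:,2]),len(P))
Q=np.array([ray(d,u,v,.031)[:2] for u,v,_ in P])
k=np.polyfit(Q[:,1],Q[:,0],1); yaw=-np.arctan(k[0]); print("yaw",yaw,"axis x at y",k, "resid",np.std(Q[:,0]-np.polyval(k,Q[:,1])))
yh=np.array([-np.sin(yaw),np.cos(yaw)]); xh=np.array([np.cos(yaw),np.sin(yaw)])
# thread phase: sample along crest line at z=.055
o=np.array([np.polyval(k,-.05),-.05]); T=np.linalg.inv(d["pose"]);K=d["K"]
def proj(p):
    c=T[:3,:3]@p+T[:3,3]; return K[0,0]*c[0]/-c[2]+K[0,2], K[1,1]*c[1]/c[2]+K[1,2]
g=cv2.cvtColor(im,cv2.COLOR_RGB2GRAY).astype(np.float32)
s=np.arange(-.13,.13,.0005); prof=0
for off in np.arange(-.006,.0061,.002):
    uv=np.array([proj(np.r_[o+yh*a+xh*off,.054]) for a in s],np.float32)
    prof=prof+cv2.remap(g,uv[:,:1].copy(),uv[:,1:].copy(),cv2.INTER_LINEAR)[:,0]/7
hp=np.convolve(prof-np.convolve(prof,np.ones(28)/28,'same'),np.ones(5)/5,'same')
act=abs(hp)
# window with best energy: 180mm wide
E=np.convolve(act[20:-20],np.ones(340),'valid'); 
env=np.convolve(act,np.ones(56)/56,'same'); on=np.where(env>env[30:-30].max()*.5)[0]; print("thread extent",s[on[0]],s[on[-1]])
mid=(s[on[0]]+s[on[-1]])/2; w=abs(s-mid)<.075
C=np.sum(hp[w]*np.exp(2j*np.pi*s[w]/.014)); ph=np.angle(C)/(2*np.pi)*.014
r=ph+.014*np.round((mid-ph)/.014); print("mid",mid,"bright phase mid",r, "amp",abs(C)/w.sum(), [round(float(x),1) for x in hp[w][::4]])
M=o+yh*r; print("thread_mid",M)
def board(p): q=np.asarray(p)[:2]-M; return [round(float(q@xh),4),round(float(q@yh),4)]
# offcut
mo=((z>.05)).astype(np.uint8); mo[:, :330]=0; mo[:,356:]=0; mo[:236]=0; mo[265:]=0
c=max(cv2.findContours(mo,0,1)[0],key=cv2.contourArea); R=cv2.minAreaRect(c); B=np.array([ray(d,u,v,.065)[:2] for u,v in cv2.boxPoints(R)])
print("offcut",B.round(4).tolist(),B.mean(0), board(B.mean(0)))
for n,L in dict(fine=[[0.5323,0.0827],[0.5323,-0.0097],[0.4515,-0.0095],[0.4515,0.0825]],coarse=[[.5586,-.101],[.5798,-.1932],[.496,-.2116],[.4749,-.1197]]).items(): print(n,[board(q) for q in L],board(np.mean(L,0)))
np.savez("fr.npz",M=M,yaw=yaw)
print("place right",M-yh*.3-xh*.15)
E
python3 m2.py
```

```text
(280, 238) [ 14 165 219] 0.053869306997845534
(410, 214) [ 14 162 221] 0.05868065881750795
(345, 222) [ 13 163 153] 0.05622300049301454
(343, 250) [ 18 106 233] 0.06365546627448049
(300, 330) [ 23  78 251] 0.024101072197776685
width px nan 0
  return _methods._mean(a, axis=axis, dtype=dtype,
  ret = ret.dtype.type(ret / rcount)
Traceback (most recent call last):
  File "m2.py", line 16, in <module>
    k=np.polyfit(Q[:,1],Q[:,0],1); yaw=-np.arctan(k[0]); print("yaw",yaw,"axis x at y",k, "resid",np.std(Q[:,0]-np.polyval(k,Q[:,1])))
                 ~^^^^^
IndexError: too many indices for array: array is 1-dimensional, but 2 were indexed
```

```bash
sed -i 's/m=((hsv\[...,0\]<15)&(hsv\[...,1\]>145)&(hsv\[...,2\]>120))/m=((hsv[...,0]>7)\&(hsv[...,0]<17)\&(hsv[...,1]>135)\&(hsv[...,2]>110)\&(z>.02))/' m2.py; python3 m2.py
```

```text
(280, 238) [ 14 165 219] 0.053869306997845534
(410, 214) [ 14 162 221] 0.05868065881750795
(345, 222) [ 13 163 153] 0.05622300049301454
(343, 250) [ 18 106 233] 0.06365546627448049
(300, 330) [ 23  78 251] 0.024101072197776685
width px 20.0 60
yaw 0.17241122554758082 axis x at y [-0.17414013  0.62717148] resid 0.000491611131754578
thread extent -0.13 0.12950000000000023
mid -0.0002499999999998892 bright phase mid 0.003680073132954533 amp 4.709705884408279 [-10.3, -19.6, -0.4, 10.7, 0.5, -4.2, 8.3, 3.0, -16.1, -2.3, 9.5, 0.8, -3.4, 10.2, 1.8, -17.4, -2.0, 10.6, 1.8, -1.6, 9.9, -2.5, -19.9, -0.7, 12.3, 3.4, -0.2, 9.3, -4.4, -21.1, -1.8, 12.0, 3.0, 0.2, 12.4, -2.5, -21.4, -2.1, 11.3, 2.3, 0.5, 11.7, -3.5, -20.6, -1.0, 11.5, 2.8, 1.4, 10.8, -6.2, -21.1, -0.3, 12.4, 2.6, 1.7, 12.3, -5.3, -23.2, -2.2, 11.9, 3.2, 3.4, 13.1, -6.5, -23.5, -2.1, 12.3, 4.7, 5.1, 11.6, -9.9, -23.9, -1.3, 13.5, 5.0]
thread_mid [ 0.63524714 -0.04637449]
offcut [[0.5993, -0.0175], [0.5993, -0.0475], [0.5565, -0.0473], [0.5565, -0.0174]] [ 0.57787823 -0.03242326] [-0.0541, 0.0236]
fine [[-0.0793, 0.1448], [-0.0951, 0.0538], [-0.1747, 0.0679], [-0.1589, 0.1585]] [-0.127, 0.1062]
coarse [[-0.0849, -0.0407], [-0.0798, -0.1351], [-0.1655, -0.1389], [-0.1705, -0.0447]] [-0.1252, -0.0899]
place right [ 0.53893855 -0.36766043]
```

```bash
cat >> m2.py <<'E'
cr=cv2.resize(im[205:245,295:395],None,fx=8,fy=8,interpolation=cv2.INTER_CUBIC)
for k_ in range(-7,8):
    a=proj(np.r_[M+yh*.014*k_+xh*.012,.052]); b=proj(np.r_[M+yh*.014*k_+xh*.026,.031])
    f=lambda q:(int((q[0]-295+.5)*8),int((q[1]-205+.5)*8)); cv2.line(cr,f(a),f(b),(0,0,255) if k_ else (0,255,0),1)
cv2.imwrite("pics/thr.png",cr[...,::-1])
E
python3 m2.py >/dev/null
```

```text
(no output)
```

View pics/thr.png

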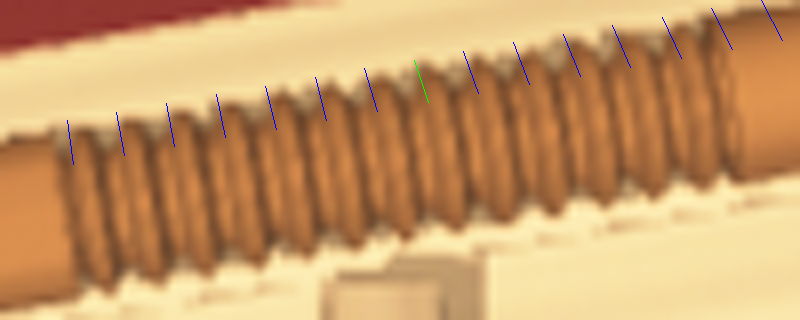

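The zoom shows 13 ridge bumps along the near edge, from (105,290) to (705,187). The middle ridge's near end is at about (405,237), one ridge left of the green mark.

```bash
cat > m3.py <<'E'
from h import *
import pickle
d=pickle.load(open("top.pkl","rb")); f=np.load("fr.npz"); M=f["M"];yaw=float(f["yaw"])
yh=np.array([-np.sin(yaw),np.cos(yaw)]); xh=np.array([np.cos(yaw),np.sin(yaw)])
B=[(105,290),(157,280),(207,270),(258,262),(306,254),(355,245),(405,236),(458,227),(508,220),(553,212),(605,205),(653,196),(705,187)]
a=np.array([(ray(d,u/8+294.5,v/8+204.5,.031)[:2]-M) for u,v in B]); s=a@yh
k=np.polyfit(6-np.arange(13),s,1); print("pitch",k[0],"mid",k[1],"x",(a@xh).mean())
M=M+yh*k[1]; np.savez("fr.npz",M=M,yaw=yaw); print(M)
def board(p): q=np.asarray(p)[:2]-M; return [round(float(q@xh),4),round(float(q@yh),4)]
print("offcut",board([.5779,-.0324]),"fine",board([.4919,.0365]),"coarse",board([.5273,-.1564]))
print("place R",M-yh*.3-xh*.15)
E
python3 m3.py
cat >> h.py <<'E'
from scipy.spatial.transform import Rotation as R
def delta(p,yaw):
    """tool-axis shift (units of 50mm) and z turn (units of 8deg) to TCP p pointing down with tool y at world angle yaw+90 (tool x along yaw)"""
    o=status.get_obs(); r=R.from_rotvec(o["orientation"])
    g=R.from_matrix(np.array([[np.cos(yaw),np.sin(yaw),0],[np.sin(yaw),-np.cos(yaw),0],[0,0,-1]]))
    print("t",o["clock"],"pos",o["position"].round(4),"F",o["force"].round(1),"toolx",np.degrees(np.arctan2(*r.as_matrix()[[1,0],0])).round(2))
    print("shift@cur",(r.inv().apply(np.asarray(p)-o["position"])/.05).round(3),"shift@goal",(g.inv().apply(np.asarray(p)-o["position"])/.05).round(3),"turn",np.degrees((r.inv()*g).as_rotvec()/8).round(3))
E
python3 -c "
from h import *
delta([.578,-.0325,.16],0.0)"
```

```text
pitch 0.014017999814920128 mid 0.010972154653961105 x -0.022140570161282142
[ 0.63336478 -0.03556501]
offcut [-0.0541, 0.0126] fine [-0.127, 0.0953] coarse [-0.1252, -0.1008]
place R [ 0.53705618 -0.35685094]
t 0.1 pos [ 0.185  -0.6226  0.263 ] F [ 0.2 -1.3  0. ] toolx 16.55
shift@cur [10.897 -9.07   2.071] shift@goal [  7.86  -11.802   2.059] turn [-1.100e-02  2.000e-03  2.069e+00]
```

Call:
drive_tool(rotation=[[0,0,0.69],[0,0,0.69],[0,0,0.69],[0,0,0],[0,0,0],[0,0,0],[0,0,0],[0,0,0]], xyz=[[0,0,0],[0,0,0],[0,0,0],[0.66,-0.98,0],[0.66,-0.98,0],[0.66,-0.98,0],[0.66,-0.98,0],[0.66,-0.98,0]], gripper=[60,60,60,60,60,60,60,60])

```text
clock: 1.1
position: [0.3509, -0.3763, 0.2636]
orientation: [-3.141, 0.0, 0.0]
force: [1.0, -0.2, -0.3]
finger_gap: 0.0603
gripper_force: 0.0
```

Call:
drive_tool(rotation=[[0,0,0],[0,0,0],[0,0,0],[0,0,0],[0,0,0],[0,0,0],[0,0,0],[0,0,0]], xyz=[[0.65,-0.98,0.29],[0.65,-0.98,0.29],[0.65,-0.98,0.29],[0.65,-0.98,0.29],[0.65,-0.98,0.29],[0.65,-0.98,0.29],[0.65,-0.98,0.29],[0,0,0]], gripper=[60,60,60,60,60,60,60,60])

```text
clock: 2.1
position: [0.5787, -0.029, 0.1608]
orientation: [-3.138, -0.013, 0.001]
force: [-1.2, 0.0, -0.8]
finger_gap: 0.0599
gripper_force: 0.0
```

```bash
python3 -c "
from h import *
delta([.578,-.0325,.064],0.0)"
```

```text
t 2.1 pos [ 0.5787 -0.029   0.1608] F [-1.2  0.  -0.8] toolx 0.46
shift@cur [-0.014  0.077  1.937] shift@goal [-0.015  0.07   1.937] turn [-0.024  0.006  0.058]
```

Call:
drive_tool(rotation=[[0,0,0],[0,0,0],[0,0,0],[0,0,0],[0,0,0],[0,0,0],[0,0,0],[0,0,0]], xyz=[[0,0.07,0.4],[0,0,0.6],[0,0,0.6],[0,0,0.33],[0,0,0],[0,0,0],[0,0,0],[0,0,0]], gripper=[60,60,60,60,60,20,20,20])

```text
clock: 3.1
position: [0.5783, -0.0385, 0.0665]
orientation: [-3.141, 0.0, -0.002]
force: [1.4, 0.2, 0.3]
finger_gap: 0.0324
gripper_force: 0.2
```

Call:
drive_tool(rotation=[[0,0,0],[0,0,0],[0,0,0],[0,0,0],[0,0,0],[0,0,0],[0,0,0],[0,0,0]], xyz=[[0,0,0],[0,0,0],[0,0,-0.3],[0,0,-0.6],[0,0,-0.6],[0,0,-0.3],[0,0,0],[0,0,0]], gripper=[20,20,20,20,20,20,20,20])

```text
clock: 4.1
position: [0.577, -0.0387, 0.1547]
orientation: [3.142, -0.0, -0.003]
force: [-0.3, -0.4, -0.4]
finger_gap: 0.0298
gripper_force: 30.0
```

```bash
python3 -c "
from h import *
delta([.537,-.357,.041],0.0)"
```

```text
t 4.1 pos [ 0.577  -0.0387  0.1547] F [-0.3 -0.4 -0.4] toolx -0.01
shift@cur [-0.794  6.366  2.276] shift@goal [-0.799  6.366  2.275] turn [ 0.     0.013 -0.001]
```

Call:
drive_tool(rotation=[[0,0,0],[0,0,0],[0,0,0],[0,0,0],[0,0,0],[0,0,0],[0,0,0],[0,0,0]], xyz=[[-0.11,0.6,0],[-0.11,0.95,0],[-0.11,0.95,0],[-0.11,0.95,0],[-0.11,0.95,0],[-0.11,0.95,0],[-0.11,0.6,0],[0,0.4,0.4]], gripper=[20,20,20,20,20,20,20,20])

```text
clock: 5.1
position: [0.5385, -0.3587, 0.1353]
orientation: [3.14, -0.004, 0.0]
force: [0.3, 1.0, -0.0]
finger_gap: 0.0295
gripper_force: 30.0
```

Call:
drive_tool(rotation=[[0,0,0],[0,0,0],[0,0,0],[0,0,0],[0,0,0],[0,0,0],[0,0,0],[0,0,0]], xyz=[[0,0,0.6],[0,0,0.6],[0,0,0.4],[0,0,0.15],[0,0,0.08],[0,0,0],[0,0,0],[0,0,0]], gripper=[20,20,20,20,20,20,20,20])

```text
clock: 6.1
position: [0.5395, -0.3564, 0.0449]
orientation: [3.141, -0.0, 0.001]
force: [-0.8, 0.6, 0.4]
finger_gap: 0.0297
gripper_force: 30.0
```

Call:
drive_tool(rotation=[[0,0,0],[0,0,0],[0,0,0],[0,0,0],[0,0,0],[0,0,0],[0,0,0],[0,0,0]], xyz=[[0,0,0.04],[0,0,0],[0,0,0],[0,0,0],[0,0,0],[0,0,-0.6],[0,0,-0.8],[0,0,-0.9]], gripper=[20,20,40,50,50,50,40,36])

```text
clock: 7.1
position: [0.5388, -0.3559, 0.158]
orientation: [-3.141, 0.0, 0.001]
force: [-0.0, -0.4, -0.5]
finger_gap: 0.0362
gripper_force: 0.0
```

```bash
python3 -c "
from h import *
print(status.get_obs()['q'])
print(cloud(grab('top'))[243:256:6,203:208])
delta([.478,.118,.135],.1724-np.pi/2)
delta([.478,.118,.135],.1724+np.pi/2)
d=grab('top');cv2.imwrite('pics/t2.png',cv2.resize(d['img'][170:370,200:520],None,fx=2.5,fy=2.5)[...,::-1])"
```

```text
[ 0.59793837  0.6529542  -0.12144437  1.62138373  0.09605394  0.87413164
 -1.13147405]
[[[0.59046081 0.26512222 0.07475046]
  [0.59047996 0.26314156 0.07418991]
  [0.59040793 0.26050476 0.07619965]
  [0.59043101 0.25855282 0.07552843]
  [0.59044293 0.25651932 0.07517175]]

 [[0.57776913 0.26545458 0.07289141]
  [0.57775327 0.26314949 0.07358471]
  [0.57779734 0.26154038 0.07155213]
  [0.57774046 0.25876534 0.07411168]
  [0.5776912  0.25608837 0.07632472]]

 [[0.56501722 0.26499275 0.07410307]
  [0.56502312 0.26306231 0.07335064]
  [0.56501572 0.26073123 0.07416232]
  [0.56499964 0.25814661 0.07599569]
  [0.56500635 0.25623903 0.07514881]]]
t 7.15 pos [ 0.542  -0.3578  0.1648] F [ 2.1 -1.2  3.6] toolx -0.03
shift@cur [-1.288 -9.519  0.544] shift@goal [-9.595 -0.372  0.595] turn [-0.011 -0.066 10.012]
t 7.15 pos [ 0.542  -0.3578  0.1648] F [ 2.1 -1.2  3.6] toolx -0.03
shift@cur [-1.288 -9.519  0.544] shift@goal [9.595 0.372 0.595] turn [ 7.0000e-02 -1.2000e-02 -1.2488e+01]
```

View pics/t2.png

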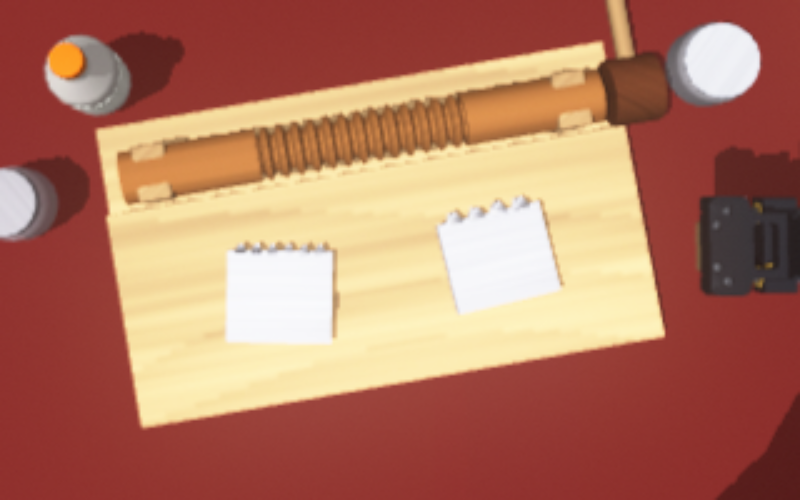

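The offcut is down on the bench beside the board, under the gripper at (700,245). Nothing else has moved.

Call:
drive_tool(rotation=[[0,0,-0.96],[0,0,-0.96],[0,0,-0.96],[0,0,-0.96],[0,0,-0.96],[0,0,-0.96],[0,0,-0.96],[0,0,-0.96]], xyz=[[0,0,0],[0,0,0],[0,0,0],[0,0,0],[0,0,0],[0,0,0],[0,0,0],[0,0,0]], gripper=[36,36,36,36,36,36,36,36])

```text
clock: 8.2
position: [0.5388, -0.356, 0.1565]
orientation: [-2.697, -1.61, 0.001]
force: [-0.2, 0.3, 0.7]
finger_gap: 0.0359
gripper_force: 0.0
```

Call:
drive_tool(rotation=[[0,0,-0.96],[0,0,-0.96],[0,0,-0.96],[0,0,-0.96],[0,0,-0.96],[0,0,0],[0,0,0],[0,0,0]], xyz=[[0,0,0],[0,0,0],[0,0,0],[0,0,0],[0,0,0],[0.8,0.04,0],[0.98,0.04,0],[0.98,0.04,0]], gripper=[36,36,36,36,36,36,36,36])

```text
clock: 9.2
position: [0.5209, -0.2177, 0.1566]
orientation: [-2.023, -2.403, -0.0]
force: [0.5, 0.0, -0.3]
finger_gap: 0.0359
gripper_force: 0.0
```

Call:
drive_tool(rotation=[[0,0,0],[0,0,0],[0,0,0],[0,0,0],[0,0,0],[0,0,0],[0,0,0],[0,0,0]], xyz=[[0.98,0.04,0],[0.98,0.04,0],[0.98,0.04,0],[0.98,0.04,0.1],[0.98,0.04,0.2],[0.98,0.04,0.2],[0.9,0,0],[0,0,0]], gripper=[36,36,36,36,36,36,36,36])

```text
clock: 10.2
position: [0.4744, 0.121, 0.1321]
orientation: [-2.014, -2.409, -0.002]
force: [0.2, -2.6, -0.3]
finger_gap: 0.0359
gripper_force: 0.0
```

```bash
python3 -c "
from h import *
delta([.478,.118,.055],.1724+np.pi/2)
print(status.get_obs()['q'])"
```

```text
t 10.2 pos [0.4744 0.121  0.1321] F [ 0.2 -2.6 -0.3] toolx 100.21
shift@cur [-0.077  0.061  1.541] shift@goal [-0.073  0.061  1.541] turn [ 0.    -0.017  0.042]
[ 0.13582254  0.54386915 -0.59532966  2.02465241  0.45999517  0.70583672
 -0.57162581]
```

Call:
drive_tool(rotation=[[0,0,0],[0,0,0],[0,0,0],[0,0,0],[0,0,0],[0,0,0],[0,0,0],[0,0,0]], xyz=[[0,0.06,0.4],[0,0,0.5],[0,0,0.4],[0,0,0.2],[-0.15,0,0.03],[-0.2,0,0],[-0.2,0,0],[0,0,0]], gripper=[36,36,36,36,36,36,36,36])

```text
clock: 11.2
position: [0.4836, 0.0889, 0.0561]
orientation: [2.025, 2.401, 0.0]
force: [0.2, -0.6, 0.3]
finger_gap: 0.036
gripper_force: 0.0
```

Call:
drive_tool(rotation=[[0,0,0],[0,0,0],[0,0,0],[0,0,0],[0,0,0],[0,0,0],[0,0,0],[0,0,0]], xyz=[[-0.15,0,0],[-0.2,0,0],[-0.2,0,0],[-0.2,0,0],[-0.2,0,0],[-0.2,0,0],[-0.1,0,0],[0,0,0]], gripper=[36,36,36,36,36,36,36,36])

```text
clock: 12.2
position: [0.4938, 0.0282, 0.0556]
orientation: [-2.024, -2.403, 0.0]
force: [0.5, -0.3, -0.0]
finger_gap: 0.036
gripper_force: 0.0
```

```bash
cat > look.py <<'E'
from h import *
import sys
d=grab("top"); im=d["img"]; f=np.load("fr.npz"); M=f["M"];yaw=float(f["yaw"])
yh=np.array([-np.sin(yaw),np.cos(yaw)]); xh=np.array([np.cos(yaw),np.sin(yaw)])
def board(p): q=np.asarray(p)[:2]-M; return [round(float(q@xh),4),round(float(q@yh),4)]
o=status.get_obs(); print(o["clock"],o["position"],o["force"].round(1),"tcp board",board(o["position"]))
cv2.imwrite(f"pics/{sys.argv[1]}.png",cv2.resize(im[195:345,245:445],None,fx=4,fy=4,interpolation=cv2.INTER_CUBIC)[...,::-1])
E
python3 look.py p1
```

```text
12.25 [0.49377844 0.02873393 0.0556955 ] [-0.6  0.4  0.5] tcp board [-0.1265, 0.0873]
```

View pics/p1.png

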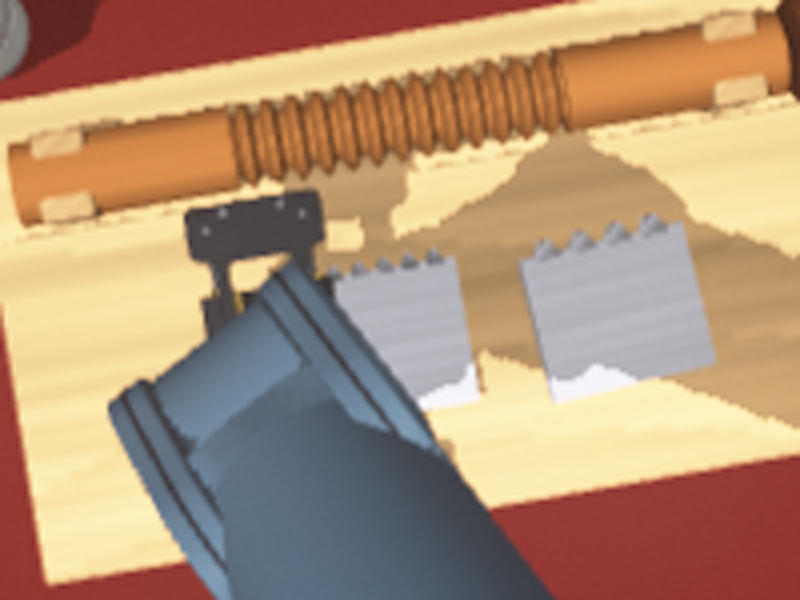

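The leaf has slid right, nearly square to the board: right front corner at (458,255), back corner at (480,402), and visible teeth from (335,270) to (433,254). The coarse leaf is untouched, and there are 13 ridge bumps on the near edge.

```bash
cat > m4.py <<'E'
from h import *
import pickle
d=pickle.load(open("top.pkl","rb")); f=np.load("fr.npz"); M=f["M"];yaw=float(f["yaw"])
yh=np.array([-np.sin(yaw),np.cos(yaw)]); xh=np.array([np.cos(yaw),np.sin(yaw)])
def B(u,v,z): q=ray(d,u/4+244.6,v/4+194.6,z)[:2]-M; return np.round([q@xh*1e3,q@yh*1e3],1)
for p in [(458,255),(480,402),(335,270),(358,266),(382,262),(407,257),(433,254)]: print(p,B(*p,.037))
# right edge of leaf at half-depth, and ridge bumps
for p in [(270,178),(396,157),(555,128)]: print("bump",p,B(*p,.031))
E
python3 m4.py
```

```text
(458, 255) [-80.2 -20.3]
(480, 402) [-161.4  -18. ]
(335, 270) [-76.7  47.7]
(358, 266) [-76.7  34.9]
(382, 262) [-76.8  21.5]
(407, 257) [-76.4   7.5]
(433, 254) [-77.3  -6.9]
bump (270, 178) [-20.3  74.3]
bump (396, 157) [-20.9   3.4]
bump (555, 128) [-20.2 -86.3]
```

Call:
drive_tool(rotation=[[0,0,0],[0,0,0],[0,0,0],[0,0,0],[0,0,-0.9],[0,0,-0.96],[0,0,-0.96],[0,0,-0.96]], xyz=[[0.2,0,0],[0.3,0,0],[0,0,-0.5],[0,0,-0.9],[0,0,0],[0,0,0],[0,0,0],[0,0,0]], gripper=[36,36,36,36,60,60,60,60])

```text
clock: 13.25
position: [0.4892, 0.055, 0.1258]
orientation: [-1.317, -2.852, -0.001]
force: [-0.1, 0.1, 0.6]
finger_gap: 0.0607
gripper_force: 0.0
```

Call:
drive_tool(rotation=[[0,0,-0.96],[0,0,-0.96],[0,0,-0.96],[0,0,-0.96],[0,0,-0.96],[0,0,-0.96],[0,0,-0.96],[0,0,-0.75]], xyz=[[0,0,0],[0,0,0],[0,0,0],[0,0,0],[0,0,0],[0,0,0],[0,0,0],[0,0,0]], gripper=[60,60,60,60,60,60,60,60])

```text
clock: 14.25
position: [0.4892, 0.0549, 0.1258]
orientation: [-0.278, 3.129, 0.001]
force: [0.7, -0.6, -0.2]
finger_gap: 0.0599
gripper_force: 0.0
```

```bash
python3 -c "
from h import *
delta([.4414,-.0406,.055],.1724+np.pi)
print(status.get_obs()['q'])"
```

```text
t 14.25 pos [0.4892 0.0549 0.1258] F [ 0.7 -0.6 -0.2] toolx -169.86
shift@cur [ 1.277 -1.712  1.415] shift@goal [ 1.27  -1.717  1.415] turn [0.003 0.001 0.033]
[ 0.52553584  0.69805455 -0.95089688  2.00764883  0.7727215   0.84636599
  0.87898132]
```

Call:
drive_tool(rotation=[[0,0,0.03],[0,0,0],[0,0,0],[0,0,0],[0,0,0],[0,0,0],[0,0,0],[0,0,0]], xyz=[[0.3,-0.4,0],[0.5,-0.66,0],[0.47,-0.66,0],[0,0,0.2],[0,0,0.5],[0,0,0.5],[0,0,0.2],[0,0,0]], gripper=[60,60,60,60,60,60,60,60])

```text
clock: 15.25
position: [0.4414, -0.0407, 0.0555]
orientation: [0.265, -3.13, -0.001]
force: [-0.3, 0.8, -1.1]
finger_gap: 0.0602
gripper_force: 0.0
```

```bash
python3 -c "
from h import *
delta([.4414,-.0406,.055],.1724+np.pi)
print(status.get_obs()['q'])"; python3 look.py p2
```

```text
t 15.25 pos [ 0.4414 -0.0407  0.0555] F [-0.3  0.8 -1.1] toolx -170.3
shift@cur [-0.     0.002  0.01 ] shift@goal [-0.     0.002  0.01 ] turn [ 0.006 -0.003 -0.023]
[ 0.6576204   0.74633905 -0.82824186  2.14684307  0.93814779  0.66806398
  0.90310618]
15.3 [ 0.44170518 -0.04098885  0.05599618] [ 0.3 -0.  -0.6] tcp board [-0.1897, 0.0275]
```

View pics/p2.png

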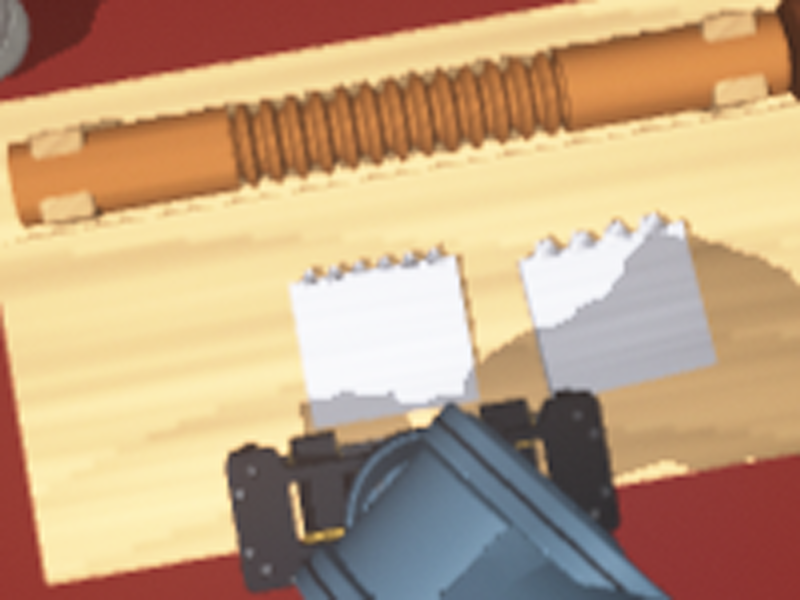

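The leaf is clear: front corners at (290,284) and (458,255), six teeth from (310,275) to (435,253). The gripper is behind it, with its fingers on the board either side of the leaf's middle.

```bash
cat > m5.py <<'E'
exec(open("m4.py").read().split("for p")[0])
from scipy.ndimage import gaussian_filter1d
for p in [(290,284),(458,255)]+[(310,275),(335,271),(360,268),(386,262),(411,258),(435,253)]: print(p,B(*p,.036))
# near silhouette of thread in a rectified board view at z=.031 (0.25mm/px)
im=d["img"]; K=d["K"]; Ti=np.linalg.inv(d["pose"])
ys=np.arange(-.11,.11,.00025); xs=np.arange(-.027,-.015,.00025)
G=np.stack([np.tile((M[i]+xh[i]*xs[:,None]+yh[i]*ys[None]),1) for i in (0,1)]+[np.full((len(xs),len(ys)),.031)],-1)
c=G@Ti[:3,:3].T+Ti[:3,3]; u=(K[0,0]*c[...,0]/-c[...,2]+K[0,2]).astype(np.float32); v=(K[1,1]*c[...,1]/c[...,2]+K[1,2]).astype(np.float32)
r=cv2.remap(im,u,v,cv2.INTER_CUBIC).astype(float)
s=r[...,2].sum(0)  # blue: wood screw low, board high
s=s-gaussian_filter1d(s,80); w=abs(ys)<.08
C=np.sum(s[w]*np.exp(2j*np.pi*ys[w]/.014)); print("ridge phase mm (valley of blue)",(np.angle(-C)/(2*np.pi)*14).round(2), abs(C)/np.sum(abs(s[w])))
E
python3 m5.py
```

```text
(290, 284) [-80.   73.5]
(458, 255) [-80.2 -20.4]
(310, 275) [-77.   61.8]
(335, 271) [-77.2  47.8]
(360, 268) [-77.9  34. ]
(386, 262) [-77.2  19.3]
(411, 258) [-77.4   5.4]
(435, 253) [-76.9  -8.1]
ridge phase mm (valley of blue) -0.15 0.7672747473203227
```

Call:
drive_tool(rotation=[[0,0,0],[0,0,0],[0,0,0],[0,0,0],[0,0,0],[0,0,0],[0,0,0],[0,0,0]], xyz=[[-0.15,0,0],[-0.15,0,0],[-0.17,0,0],[-0.17,0,0],[-0.17,0.01,0],[-0.17,0.01,0],[-0.17,0.01,0],[0,0,0]], gripper=[60,60,60,60,60,60,60,60])

```text
clock: 16.3
position: [0.4986, -0.0306, 0.0558]
orientation: [-0.263, 3.13, 0.001]
force: [-0.3, -0.4, 0.8]
finger_gap: 0.0597
gripper_force: 0.0
```

```bash
python3 look.py p3
```

```text
16.35 [ 0.49801326 -0.03079319  0.05565926] [-0.2  0.1 -0.6] tcp board [-0.1325, 0.0279]
```

View pics/p3.png

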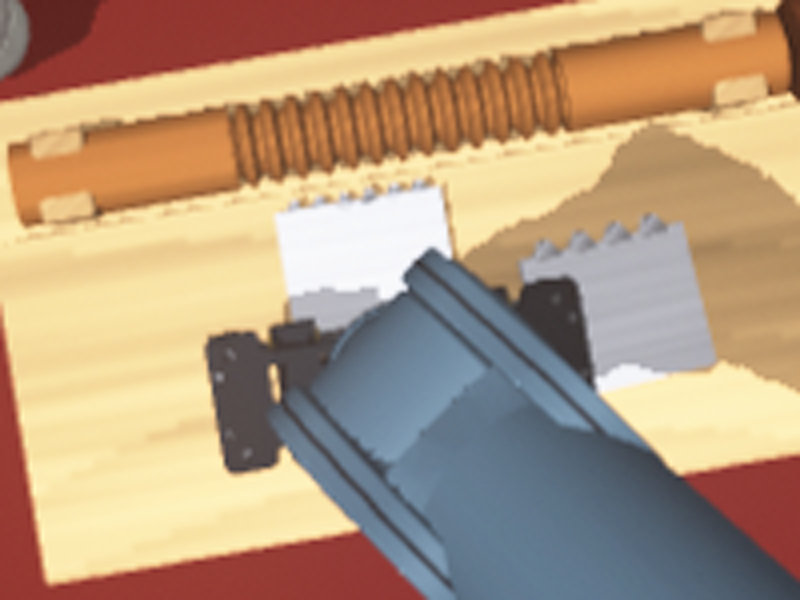

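The leaf has moved up squarely: front corners at (275,212) and (443,184), teeth just before the thread.

```bash
cat > m6.py <<'E'
exec(open("m4.py").read().split("for p")[0])
for p in [(275,212),(443,184),(294,204),(420,183)]: print(p,B(*p,.036))
E
python3 m6.py
```

```text
(275, 212) [-39.5  74.8]
(443, 184) [-40.2 -19.2]
(294, 204) [-37.   63.7]
(420, 183) [-37.5  -6.8]
```

Call:
drive_tool(rotation=[[0,0,0],[0,0,0],[0,0,0],[0,0,0],[0,0,0],[0,0,0],[0,0,0],[0,0,0]], xyz=[[-0.06,0,0],[-0.06,0,0],[-0.06,0,0],[-0.05,0,0],[-0.04,0,0],[-0.04,0,0],[-0.02,0,0],[0,0,0]], gripper=[60,60,60,60,60,60,60,60])

```text
clock: 17.35
position: [0.5142, -0.0282, 0.0557]
orientation: [-0.263, 3.13, 0.0]
force: [-0.3, 0.3, 0.4]
finger_gap: 0.0597
gripper_force: 0.0
```

```bash
python3 look.py p4
```

```text
17.4 [ 0.51415936 -0.02821683  0.05573939] [-0.  -0.3  0.3] tcp board [-0.1162, 0.0277]
```

Call:
drive_tool(rotation=[[0,0,0],[0,0,0],[0,0,0],[0,0,0],[0,0,0],[0,0,0],[0,0,0],[0,0,0]], xyz=[[-0.01,0,0],[-0.01,0,0],[-0.01,0,0],[-0.01,0,0],[-0.01,0,0],[0,0,0],[0,0,0],[0,0,0]], gripper=[60,60,60,60,60,60,60,60])

```text
clock: 18.4
position: [0.5159, -0.0281, 0.0555]
orientation: [0.262, -3.129, 0.001]
force: [-5.1, -2.3, 1.8]
finger_gap: 0.0602
gripper_force: 2.5
```

```bash
python3 look.py p5
```

```text
18.45 [ 0.51586878 -0.02814512  0.05549217] [-4.6 -1.8  2.1] tcp board [-0.1145, 0.0275]
```

View pics/p5.png

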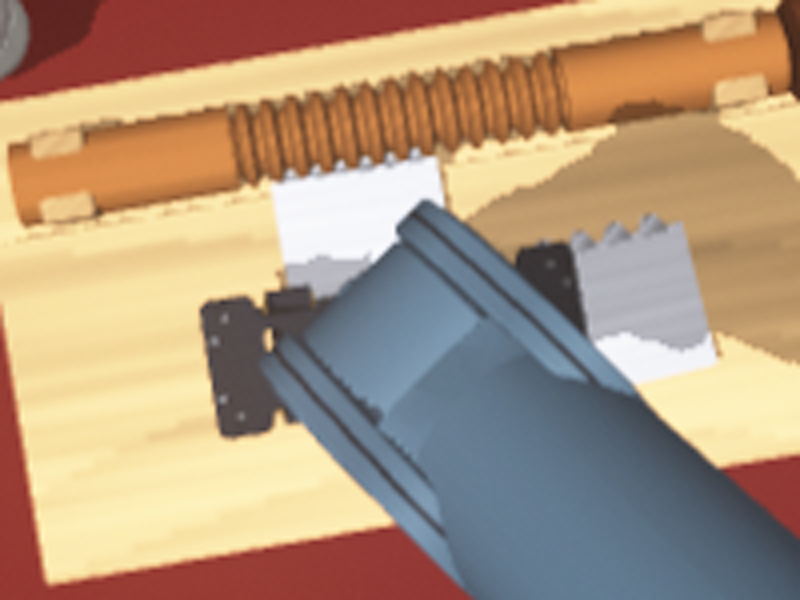

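The teeth are in the grooves: front corners at (272,184) and (436,155), against the crests, with about 5 N of contact force. I'll back off, close the fingers and line up behind the left point.

Call:
drive_tool(rotation=[[0,0,0],[0,0,0],[0,0,0],[0,0,0],[0,0,0],[0,0,0],[0,0,0],[0,0,0]], xyz=[[0.1,0,0],[0.2,0,0],[0.2,0,0],[0,0.19,0],[0,0.19,0],[0,0.19,0],[0,0,0],[0,0,0]], gripper=[60,60,60,0,0,0,0,0])

```text
clock: 19.45
position: [0.4872, -0.0039, 0.0556]
orientation: [0.263, -3.131, 0.0]
force: [0.7, 0.0, 0.4]
finger_gap: 0.0121
gripper_force: 0.0
```

```bash
python3 look.py p6
cat > m7.py <<'E'
from h import *
f=np.load("fr.npz"); M=f["M"];yaw=float(f["yaw"])
yh=np.array([-np.sin(yaw),np.cos(yaw)]); xh=np.array([np.cos(yaw),np.sin(yaw)])
d=grab("top"); hsv=cv2.cvtColor(d["img"],cv2.COLOR_RGB2HSV)
m=((hsv[...,1]<60)&(hsv[...,2]>110)).astype(np.uint8); m[:, :300]=0; m[:,362:]=0; m[:225]=0; m[285:]=0
v,u=np.nonzero(m); P=np.array([ray(d,a,b,.037)[:2]-M for a,b in zip(u,v)]); x=P@xh;y=P@yh
for lo in np.arange(-.105,-.02,.008):
    s=(x>=lo)&(x<lo+.008)
    if s.any(): print(round(lo,3),s.sum(),(y[s].min()*1e3).round(1),(y[s].max()*1e3).round(1))
for lo in np.arange(-.02,.075,.012):
    s=(y>=lo)&(y<lo+.012)
    if s.any(): print("y",round(lo,3),(x[s].min()*1e3).round(1),(x[s].max()*1e3).round(1))
E
python3 m7.py
```

```text
19.5 [ 0.48719878 -0.0041373   0.05561513] [-0.8  0.2 -1. ] tcp board [-0.1386, 0.056]
-0.105 101 -16.8 75.0
-0.097 126 -17.5 75.7
-0.089 151 -17.3 74.9
-0.081 158 -18.5 76.0
-0.073 156 -18.2 75.9
-0.065 155 -17.2 75.5
-0.057 156 -18.4 75.4
-0.049 155 -17.8 76.1
-0.041 157 -18.5 75.7
-0.033 155 -18.3 75.6
-0.025 77 -14.4 75.2
y -0.02 -135.1 -19.2
y -0.008 -131.4 -18.8
y 0.004 -109.0 -18.3
y 0.016 -107.9 -18.2
y 0.028 -119.7 -18.1
y 0.04 -118.5 -18.4
y 0.052 -113.7 -17.9
y 0.064 -120.8 -19.7
```

View pics/p6.png

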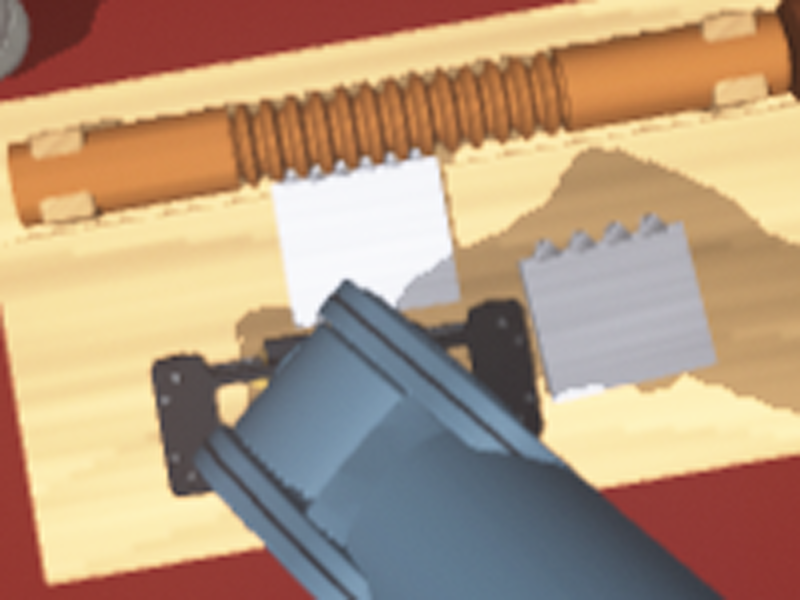

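The leaf sits square with its edge against the crests (centre at about y = 28.5 mm), and the gripper is clear of it. I'll press the left end now.

Call:
drive_tool(rotation=[[0,0,0],[0,0,0],[0,0,0],[0,0,0],[0,0,0],[0,0,0],[0,0,0],[0,0,0]], xyz=[[0,0,0],[-0.15,0,0],[-0.15,0,0],[-0.1,0,0],[-0.05,0,0],[-0.03,0,0],[-0.01,0,0],[0,0,0]], gripper=[0,0,0,0,0,0,0,0])

```text
clock: 20.55
position: [0.5109, 0.0001, 0.0556]
orientation: [0.263, -3.13, 0.0]
force: [-0.8, -0.4, -0.9]
finger_gap: 0.0007
gripper_force: 0.4
```

Call:
drive_tool(rotation=[[0,0,0],[0,0,0],[0,0,0],[0,0,0],[0,0,0],[0,0,0],[0,0,0],[0,0,0]], xyz=[[-0.005,0,0],[-0.005,0,0],[0,0,0],[0,0,0],[0,0,0],[0,0,0],[0,0,0],[0,0,0]], gripper=[0,0,0,0,0,0,0,0])

```text
clock: 21.55
position: [0.5111, 0.0001, 0.0555]
orientation: [0.263, -3.129, 0.001]
force: [-4.9, -0.1, 3.6]
finger_gap: 0.0007
gripper_force: 2.6
```

Call:
drive_tool(rotation=[[0,0,0],[0,0,0],[0,0,0],[0,0,0],[0,0,0],[0,0,0],[0,0,0],[0,0,0]], xyz=[[0,0,0],[0.1,0,0],[0.2,0,0],[0.2,0,0],[0,-0.37,0],[0,-0.38,0],[0,-0.37,0],[0,0,0]], gripper=[0,0,0,0,0,0,0,0])

```text
clock: 22.55
position: [0.4962, -0.0605, 0.0556]
orientation: [-0.258, 3.131, -0.001]
force: [-0.8, -0.5, 0.2]
finger_gap: 0.0005
gripper_force: 0.0
```

Call:
drive_tool(rotation=[[0,0,0],[0,0,0],[0,0,0],[0,0,0],[0,0,0],[0,0,0],[0,0,0],[0,0,0]], xyz=[[0,0,0],[-0.15,0,0],[-0.15,0,0],[-0.1,0,0],[-0.05,0,0],[-0.03,0,0],[-0.01,0,0],[0,0,0]], gripper=[0,0,0,0,0,0,0,0])

```text
clock: 23.55
position: [0.5204, -0.055, 0.0557]
orientation: [0.263, -3.13, 0.0]
force: [-0.4, 0.4, 0.2]
finger_gap: 0.0005
gripper_force: 0.1
```

```bash
python3 look.py p7; python3 -c "
from h import *
print(status.get_obs()['q'])
delta([.45,0,.2],.1724+np.pi)"
```

```text
23.6 [ 0.52041726 -0.05508707  0.05567265] [-0.8 -0.   0.7] tcp board [-0.1146, 0.0001]
[ 0.64315159  0.83381976 -0.83116896  1.94943962  0.89334769  0.7784681
  1.02171692]
t 23.6 pos [ 0.5204 -0.0551  0.0557] F [-0.8 -0.   0.7] toolx -170.41
shift@cur [ 1.206  1.321 -2.886] shift@goal [ 1.198  1.327 -2.887] turn [-0.001 -0.002 -0.037]
```

Call:
drive_tool(rotation=[[0,0,0],[0,0,0],[0,0,0],[0,0,0],[0,0,0],[0,0,0],[0,0,0],[0,0,0]], xyz=[[-0.005,0,0],[-0.005,0,0],[-0.005,0,0],[0,0,0],[0,0,0],[0,0,0],[0,0,0],[0,0,0]], gripper=[0,0,0,0,0,0,0,0])

```text
clock: 24.6
position: [0.5207, -0.0551, 0.0555]
orientation: [0.262, -3.129, 0.001]
force: [-4.2, -1.4, 1.7]
finger_gap: 0.0008
gripper_force: 2.6
```

Call:
drive_tool(rotation=[[0,0,0],[0,0,0],[0,0,0],[0,0,0],[0,0,0],[0,0,0],[0,0,0],[0,0,0]], xyz=[[0.1,0,0],[0.2,0,0],[0.2,0,0],[0,0,-0.5],[0,0,-0.9],[0,0,-0.9],[0,-0.8,-0.5],[0,0,0]], gripper=[0,0,0,0,0,0,0,0])

```text
clock: 25.6
position: [0.5044, -0.1018, 0.1971]
orientation: [-0.254, 3.128, -0.004]
force: [0.3, -0.6, 0.4]
finger_gap: 0.0002
gripper_force: 0.0
```

```bash
python3 m7.py; python3 -c "
from h import *
d=grab('scene');cv2.imwrite('pics/end.png',d['img'][100:350,130:490][...,::-1].repeat(2,0).repeat(2,1))"
```

```text
-0.105 155 -18.5 75.0
-0.097 159 -18.3 75.7
-0.089 156 -18.7 74.9
-0.081 157 -18.5 75.6
-0.073 155 -18.2 74.5
-0.065 156 -18.6 75.5
-0.057 157 -18.8 75.4
-0.049 154 -17.8 74.7
-0.041 157 -18.5 75.7
-0.033 155 -18.3 75.6
-0.025 79 -14.4 75.2
y -0.02 -105.3 -19.2
y -0.008 -105.9 -18.8
y 0.004 -105.8 -18.3
y 0.016 -129.4 -18.2
y 0.028 -128.7 -18.1
y 0.04 -105.9 -18.4
y 0.052 -105.8 -17.9
y 0.064 -105.7 -19.7
```

View pics/end.png

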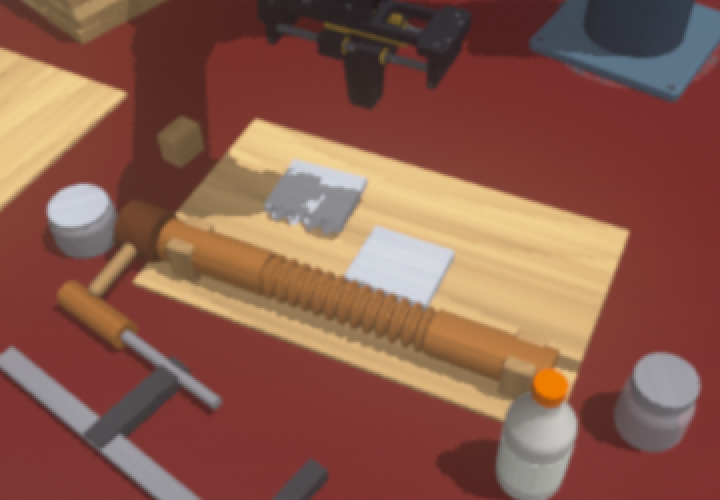

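The final view shows the fine leaf home against the screw at (400,265), with its back edge about 105.7 mm from the axis all along. The offcut is on the bench at (180,140), and everything else is where it started.

```bash
python3 -c "
from rig import bot
print(bot.sign_off())"
```

```text
the job is handed in; nothing more can be done
None
```

The job is handed in at about 26 s: the offcut is on the bench, the fine leaf is seated in the thread and was pressed left (about 5 N) then right (about 4.4 N), and the other things are where they were.

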